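Try the refitted lid stay of the green parts chest

ROBOT

A 6-joint arm with a two-finger parallel gripper is mounted at the origin on a cart in front of the work surface, level with it; the furniture and walls round the work are solid. World frame = base frame: x ahead of the robot, y to its left, z up, the work surface at z = 0. Lengths are in m, angles in degrees, forces in N, time in s.
With the tool pointing down it reaches from about 0.4 to 0.825 m from the base axis. Payload 7 kg.
Tool frame: the origin (TCP) lies at the very end of the fingers, on their centre line; the grasp point (between the pads) lies 19 mm behind it; x points along the fingers, y is the direction in which the jaws open and shut, and the axes are right-handed (so a half turn about x gives the same grasp; the last joint's range is limited). The gripper opens to 88 mm and grips with 3 to 60 N. Pads are 19 mm wide; open, the fingers measure 130 mm over their backs; the gripper's body (78 mm by 193 mm) begins 47 mm behind the grasp point.
Start: joints at [-51.274, 20.546, 0.682, 0, -70.136, -16.507], TCP at [0.255, -0.625, 0.227] pointing down, gripper open.
Joint ranges: [-176.03, 176.03], [-82.01, 121.73], [-58.28, 71.71], [-173.87, 95.51], [-174.79, -0.11], [-173.66, 173.66]. Speed limits (degrees/s): [136.94, 136.94, 172.46, 180, 180, 180].

INTERFACE

Orientations are given as [roll, pitch, yaw] about the fixed x, y, z axes, in that order (R = Rz(yaw) Ry(pitch) Rx(roll)).
In Python, from plant import monitor, eyes, ticket gives the robot as it stands. The module is installed in compiled form; this text tells all that it offers.
- The arm moves only by the shell command python3 -m crank 'ROWS'. ROWS is JSON, a list of rows, each an object with "linear": the shift along the world's x, y, z in units of 60 mm (1.0 is 60 mm), a list of three; "rot": the turn, a rotation vector about the world's x, y, z in units of 5 degrees (1.0 is 5 degrees), a list of three; "hand": the opening, from 0 (shut) to 1 (fully open). In form: [{"linear": [tx, ty, tz], "rot": [ax, ay, az], "hand": hand}, ...]. A call has 1 to 20 rows; each row shifts and turns the pose as measured when the row begins; what a row does not reach is not made up. A row lasts 1/8 s, in which the tool goes at most 62.5 mm and 10.7 degrees, less where a joint would pass 70% of its speed; a pose out of reach is approached as far as the arm can. A call is refused whole if a number of a shift passes 1 or a number of a turn 1, either way. A call with a gripper value outside its range is refused whole. The fingers move at their own pace and stop on an object; the grip force is fixed at half the most. Time passes only in rows, so rows that do not move let the fingers close. It gives the time, the measured TCP pose, the force and the opening at its end, in the units of the state.
- monitor.get_obs(): the state, without advancing time (a new reading comes with each control period).
- eyes.snapshot(name): name is "side" or "top"; returns a dict with "image" (384x512x3 uint8, red, green, blue), "depth" (384x512 float32, m along the optical axis (not along the pixel's ray), 0 where there is no reading), "K" (3x3 intrinsics, pixels), "k1" (the pictures are not rectified: a ray, as slopes to the right and down, at radius r is drawn at 1 + k1 r^2 times it, then the intrinsics apply), "camera_from_world" (4x4, takes a point from world to camera coordinates). Camera axes: x right, y up, looking along -z (the intrinsics and any distortion apply to the point x, -y, -z); pixel columns grow to the right and rows downward; lengths in m; the calibration is good to about 2 mm. A picture is of the moment at which its call begins.
- ticket.close_job(): hands the job in, once; it reports no verdict.
The state is a dict: "clock": time; "joint_pos": joint angles; "qvel": joint speeds; "tau": joint torques, N m; "tool_pos": TCP position; "orientation": TCP orientation; "force": force on the tool from outside, world axes, zero at the start; "moment": the same for the moment, N m; "opening": finger opening in m.
Only numpy, scipy, OpenCV 4.12 (cv2) and the standard library are available. Lean on these libraries where they do the work, as an engineer would, in place of code of your own. Each camera call takes 0.05 s, during which the arm holds its last target.

TASK

The folding stay inside the green parts chest has just been refitted; try it out. Lift the lid by its bow handle until the stay snaps straight and locks, and let go so that the stay alone holds the lid open; then break the stay by pressing its red pad down and let the lid go down gently until it is fully shut. Do not slam the lid and do not shove the mug.

Things in the scene. Friction and masses are not known exactly. Their poses are not given: they have to be found in the camera images.
- chest: Green steel chest, 120 deep (x) x 125 wide (y) x 85 mm high, fixed to the desk. Origin: centre of its underside; x points from its front (robot side) to its hinged rear, y to its left, z up. The lid's hinge line runs along y at x = +60, z = 87 mm. The folding stay is inside, near the right (-y) wall.
- lid_handle (a point): Middle of the lid's steel bow handle: a round bar 10 mm thick, 80 mm long along the chest's y, 40 mm in front of the lid's front edge and level with the lid. Shut, it is 93 mm over the desk; it lies 160 mm from the hinge line (6 mm above it when shut); 33 mm are clear between bar and lid. The bar turns in a light grip, so a gripper pinching it can stay upright while it swings up in an arc.
- stay_pad (a point): Middle of the top of the red press pad (22 x 28 mm) on the stay's lower link. Hidden when shut. Stay locked: it faces up, tipped 20 deg to the robot, at about x -18, y -23, z 100 mm in the chest's frame. Pushed down slowly by 10 to 18 mm (30 mm/s, under 5 N) the stay breaks and the damped lid sinks shut by itself in about 4 s. Lean the tool's top 10 to 25 deg to the robot to clear the raised lid, and draw back the same way at once.
- chest_lid (a joint): Lid angle in rad: 0 shut, grows as it opens; 1.40 where the stay is dead straight and stops it, about 1.395 when it rests on the locked stay. The lid weighs 0.8 kg and has a damper (lift it at about 0.5 rad/s, some 5 N); let go before the stay has locked, it sinks shut.
- stay_knee (a joint): Angle of the stay's knee in rad: 0 folded (lid shut), 1.93 dead straight, 2.09 at its stop just past straight (locked). A light spring snaps it past straight once the lid is right up. Push it back to 1.5 or less to break it for good: above about 1.6 it may spring back.
- mug_1: White mug standing on the desk left of the keyboard, 92 mm across, 95 mm high, with a handle. Origin: centre of its underside.

How it is judged (in metres and radians):
On the way, in this order (a step that is already met when the one before it is completed fails the run):
1. the lid stands open on the locked stay, the robot touching nothing of the chest (value of joint chest_lid above 1.25 rad and value of joint stay_knee above 2.01 rad and contact force between each of the fingers, the arm and chest below 0.3 N), for 0.4 s.
2. the stay's knee is broken while the lid is still well open (value of joint chest_lid above 0.7 rad and value of joint stay_knee below 1.55 rad), for 0.05 s.
At the end, for the whole second after the job is handed in: The lid is fully shut (within 0.05 rad) and at rest, and the mug stands upright (within 0.2 rad) (value of joint chest_lid below 0.05 rad and velocity of joint chest_lid above -0.05 rad/s and angle between mug_1's own z axis and vertical below 0.2 rad); the robot touches nothing.
It fails at once if the lid is slammed: it closes faster than 2 rad/s (velocity of joint chest_lid below -2 rad/s).
It fails at once if the mug is shoved more than 30 mm or tipped (distance of mug_1 from where it was at the start of the episode above 0.03 m or angle between mug_1's own z axis and vertical above 0.3 rad).
It also fails if it takes over 54 s, if anything falls off the work surface, if the arm or the gripper's body presses on something with over 40 N, if the wrist force passes 120 N, or if a joint passes its speed limit or range.

## Working session

There is one attempt and no reset: what is moved stays moved. The work goes in short steps, Python scripts to look and compute and a shell command to move; the robot and the scene stay as the last step left them, time stands still between calls to the robot, and variables do not carry over. Pictures are saved under pics/ and viewed, and the job is handed in when it is done.

```bash
mkdir -p pics; ls; cat > h.py <<'E'
import numpy as np,cv2
from plant import monitor,eyes,ticket
def snap(n,tag):
    s=eyes.snapshot(n); cv2.imwrite(f'pics/{tag}.png',s['image'][:,:,::-1]); np.savez(f'pics/{tag}.npz',**s); return s
def load(tag): return dict(np.load(f'pics/{tag}.npz'))
def rays(s,uv):
    uv=np.asarray(uv,float).reshape(-1,2);K=s['K'];d=np.c_[(uv[:,0]-K[0,2])/K[0,0],(uv[:,1]-K[1,2])/K[1,1]]
    k=float(s['k1']);u=d.copy()
    for _ in range(30): u=d/(1+k*(u**2).sum(1,keepdims=True))
    T=np.linalg.inv(s['camera_from_world']);c=np.c_[u[:,0],-u[:,1],-np.ones(len(u))]
    return T[:3,3],c@T[:3,:3].T
def onplane(s,uv,z):
    o,r=rays(s,uv);return o+r*((z-o[2])/r[:,2])[:,None]
def bydepth(s,uv):
    uv=np.asarray(uv).reshape(-1,2);o,r=rays(s,uv);d=s['depth'][uv[:,1].astype(int),uv[:,0].astype(int)];return o+r*d[:,None]
E
python3 - <<'E'
from h import *
o=monitor.get_obs();print({k:np.round(v,4) for k,v in o.items()})
for n in('side','top'):
    s=snap(n,n+'0');print(n,s['K'],s['k1'],np.linalg.inv(s['camera_from_world']).round(3))
E
```

```text
pics
{'clock': np.float64(0.0), 'joint_pos': array([-5.12744e+01,  2.05914e+01,  6.32900e-01, -2.17000e-02,
       -7.01337e+01, -1.65051e+01]), 'qvel': array([-0.0497,  0.1017,  0.1071, -0.146 ,  0.0029,  0.0446]), 'tau': array([-2.00000e-04, -5.82722e+01,  2.93034e+01,  6.99690e+00,
        6.50000e-03, -2.00000e-04]), 'tool_pos': array([ 0.255 , -0.6244,  0.2256]), 'orientation': array([ 94.0496,  89.9056, 116.2628]), 'force': array([-0.3158,  0.1004, -0.7362]), 'moment': array([ 0.0217, -0.0391,  0.0044]), 'opening': np.float64(0.0877)}
side [[456.28296818   0.         257.94682623]
 [  0.         456.28296818 194.05695623]
 [  0.           0.           1.        ]] -0.0857531612470225 [[ 1.     0.009 -0.008  0.562]
 [-0.012  0.59  -0.807 -0.816]
 [-0.003  0.807  0.59   0.572]
 [ 0.     0.     0.     1.   ]]
top [[459.22597363   0.         251.19324122]
 [  0.         459.22597363 190.12456888]
 [  0.           0.           1.        ]] -0.1749235006338815 [[-0.015  0.981 -0.191  0.385]
 [-1.    -0.016 -0.003 -0.144]
 [-0.006  0.191  0.982  1.019]
 [ 0.     0.     0.     1.   ]]
```

View pics/side0.png

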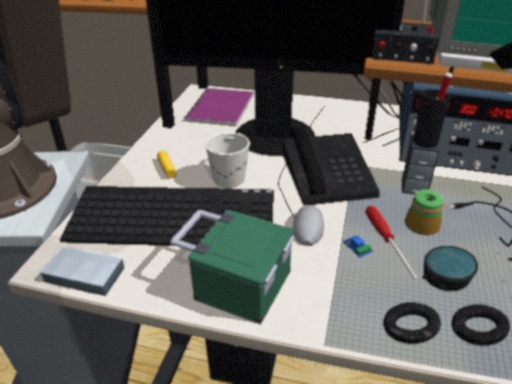

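View pics/top0.png

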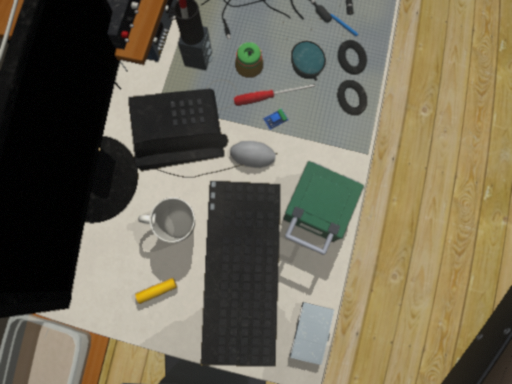

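The side view shows the green chest around (243,262), with its bow handle at the left (197,229) and the mug at (228,160). The top view shows the lid at (323,200), the handle bar at about (308,243) and the mug at (172,221).

```bash
python3 - <<'E'
from h import *
for n in('top0','side0'):
    s=load(n);im=s['image'];hsv=cv2.cvtColor(im,cv2.COLOR_RGB2HSV)
    m=cv2.inRange(hsv,(60,90,30),(90,255,255))
    c=[c for c in cv2.findContours(m,0,2)[0] if cv2.contourArea(c)>1000]
    for k in c:
        if n=='top0':
            print(cv2.minAreaRect(k)); 
            ap=cv2.approxPolyDP(k,6,True)[:,0];print(ap.tolist())
            mm=np.zeros_like(m);cv2.drawContours(mm,[k],-1,255,-1);mm=cv2.erode(mm,np.ones((5,5)))
            v,u=np.nonzero(mm);P=bydepth(s,np.c_[u,v]);print('z pct',np.percentile(P[:,2],[5,25,50,75,95]).round(4),np.median(P,0))
            print(onplane(s,ap,0.095).round(4))
    x0,y0,x1,y1=(270,150,380,260) if n=='top0' else (160,195,310,325)
    cv2.imwrite(f'pics/{n}z.png',cv2.resize(im[y0:y1,x0:x1,::-1],None,fx=5,fy=5,interpolation=2))
E
```

```text
((324.14862060546875, 199.60812377929688), (60.407005310058594, 56.73873519897461), 23.498565673828125)
[[309, 163], [287, 214], [302, 207], [301, 220], [325, 230], [333, 221], [341, 236], [361, 186]]
z pct [0.097  0.0986 0.0998 0.101  0.1026] [ 0.54743026 -0.29027161  0.09979759]
[[ 0.6205 -0.2628  0.095 ]
 [ 0.5143 -0.2138  0.095 ]
 [ 0.5282 -0.2448  0.095 ]
 [ 0.5015 -0.2419  0.095 ]
 [ 0.4802 -0.2901  0.095 ]
 [ 0.4982 -0.3072  0.095 ]
 [ 0.4673 -0.3223  0.095 ]
 [ 0.57   -0.3694  0.095 ]]
```

View pics/top0z.png

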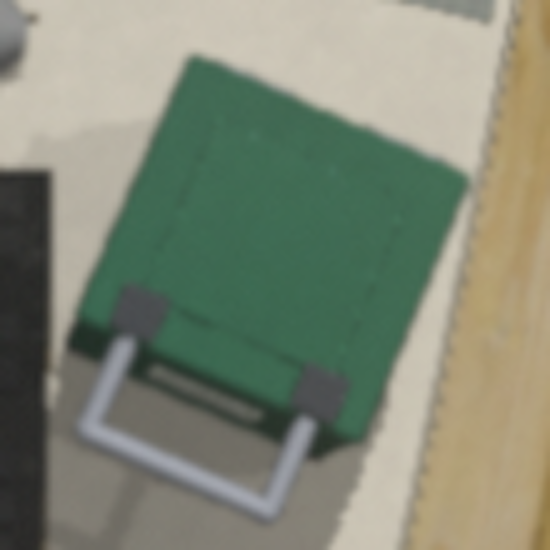

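View pics/side0z.png

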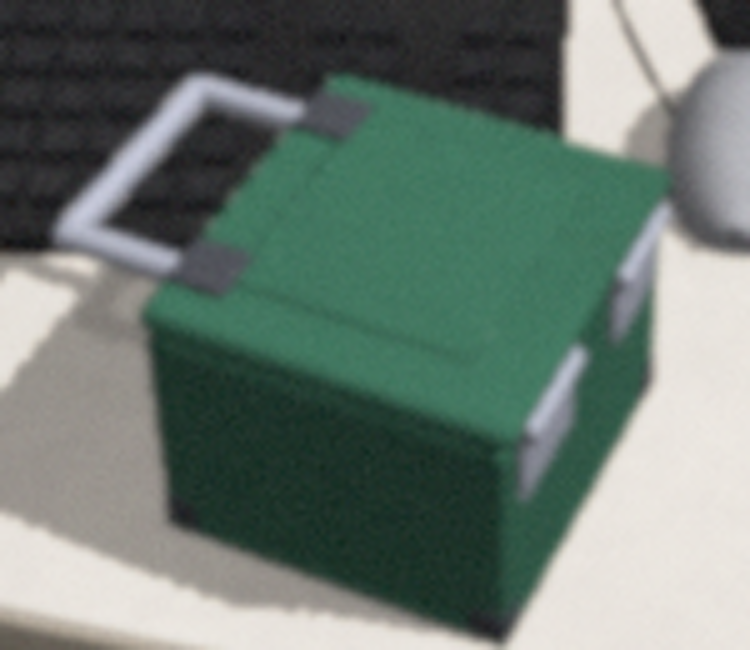

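In the zooms the bar runs from (85,425) to (268,510) in the top crop and from (203,88) to (68,228) in the side crop. I'll triangulate it and fit the chest frame.

```bash
python3 - <<'E'
from h import *
t=load('top0');s=load('side0')
px=lambda p,x0,y0:np.array(p,float)/5+[x0,y0]-0.4
c=onplane(t,px([(195,58),(467,183),(360,440),(75,328)],270,150),0.098)
print('lid corners',c.round(4),[np.linalg.norm(c[i]-c[(i+1)%4]).round(4) for i in range(4)])
print('yaw',[np.degrees(np.arctan2(*(a[:2][::-1]))).round(1) for a in (c[0]-c[3],c[1]-c[2])],np.degrees(np.arctan2(-(c[0]-c[1])[0],(c[0]-c[1])[1])),np.degrees(np.arctan2(-(c[3]-c[2])[0],(c[3]-c[2])[1])))
bt=px([(85,425),(268,510)],270,150);bs=px([(203,88),(68,228)],160,195)
print('top at z.093',onplane(t,bt,.093).round(4),'side',onplane(s,bs,.093).round(4))
for a,b in [(bt.mean(0),bs.mean(0)),(bt[0],bs[0]),(bt[1],bs[1])]:
    o1,r1=rays(t,a);o2,r2=rays(s,b);A=np.c_[r1[0],-r2[0]];k=np.linalg.lstsq(A,o2-o1,rcond=None)[0]
    print('tri',((o1+k[0]*r1[0]+o2+k[1]*r2[0])/2).round(4),'gap',np.linalg.norm(A@k-(o2-o1)).round(4))
# side lid corners
cs=onplane(s,px([(335,75),(668,178),(515,440),(150,318)],160,195),.098);print('side corners',cs.round(4))
# mug
hsv=cv2.cvtColor(t['image'],cv2.COLOR_RGB2HSV)
print('mug',onplane(t,[(176,221)],.095).round(3), bydepth(t,[(230,156),(150,290)]).round(3))
E
```

```text
lid corners [[ 0.6236 -0.2617  0.098 ]
 [ 0.5689 -0.3729  0.098 ]
 [ 0.4638 -0.3228  0.098 ]
 [ 0.5115 -0.2086  0.098 ]] [np.float64(0.1238), np.float64(0.1164), np.float64(0.1238), np.float64(0.124)]
yaw [np.float64(-25.4), np.float64(-25.5)] -26.19039246220666 -22.689137315237158
top at z.093 [[ 0.4726 -0.2119  0.093 ]
 [ 0.4367 -0.285   0.093 ]] side [[ 0.4705 -0.2112  0.093 ]
 [ 0.4343 -0.2813  0.093 ]]
tri [ 0.4533 -0.2486  0.0942] gap 0.0026
tri [ 0.4716 -0.2121  0.0939] gap 0.0019
tri [ 0.4359 -0.2847  0.0962] gap 0.0014
side corners [[ 0.5154 -0.211   0.098 ]
 [ 0.6235 -0.2657  0.098 ]
 [ 0.5727 -0.3768  0.098 ]
 [ 0.4655 -0.327   0.098 ]]
mug [[0.503 0.012 0.095]] [[ 0.663 -0.094  0.003]
 [ 0.363  0.08   0.025]]
```

```bash
cat >> h.py <<'E'
from scipy.spatial.transform import Rotation as R
C=np.array([.5437,-.2937,0]);YAW=-25.5
a=np.radians(YAW);EX=np.array([np.cos(a),np.sin(a),0]);EY=np.array([-np.sin(a),np.cos(a),0]);EZ=np.array([0,0,1.])
def W(x,y,z): return C+x*EX+y*EY+z*EZ
def tgt(kind,lean=0):
    # tool x down, leaned: top toward robot => tool x has +EX component
    l=np.radians(lean);tx=-np.cos(l)*EZ+np.sin(l)*EX
    ty=EX*np.cos(l)+EZ*np.sin(l) if kind=='g' else EY
    return np.c_[tx,ty,np.cross(tx,ty)]
def rel(pos,Rm):
    o=monitor.get_obs();Rc=R.from_euler('xyz',o['orientation'],degrees=True).as_matrix()
    out=[]
    for f in (1,-1):
        T=Rm@np.diag([1,f,f]);out.append((R.from_matrix(T@Rc.T).as_rotvec(degrees=True)/5).round(2))
    print('t',o['clock'],'pos',o['tool_pos'].round(4),'op',o['opening'].round(4),'F',np.round(o['force'],1),'j',o['joint_pos'].round(0))
    print('units lin',((pos-o['tool_pos'])/.06).round(2),'rot alternatives',*out)
E
python3 - <<'E'
from h import *
rel(W(-.1,0,.093-.019),tgt('g')); rel(W(-.1,0,.16),tgt('p'))
print(W(-.1,0,0),W(-.018,-.023,0))
E
```

```text
Traceback (most recent call last):
  File "h.py", line 30, in rel
    print('t',o['clock'],'pos',o['tool_pos'].round(4),'op',o['opening'].round(4),'F',np.round(o['force'],1),'j',o['joint_pos'].round(0))
                                                           ^^^^^^^^^^^^^^^^^^
AttributeError: 'float' object has no attribute 'round'
```

```bash
sed -i "s/o\['opening'\].round(4)/round(o['opening'],4)/" h.py
python3 - <<'E'
from h import *
rel(W(-.1,0,.093-.019),tgt('g')); rel(W(-.1,0,.16),tgt('p'))
print(W(-.1,0,0),W(-.018,-.023,0))
E
```

```text
t 0.1 pos [ 0.2551 -0.6245  0.2257] op 0.0873 F [ 0.3  0.8 -0.5] j [-51.  21.   1.  -0. -70. -17.]
units lin [ 3.31  6.23 -2.53] rot alternatives [-2.000e-02  1.000e-02 -2.754e+01] [-0.01 -0.01  8.46]
t 0.1 pos [ 0.2551 -0.6245  0.2257] op 0.0873 F [ 0.3  0.8 -0.5] j [-51.  21.   1.  -0. -70. -17.]
units lin [ 3.31  6.23 -1.1 ] rot alternatives [-0.02 -0.   -9.54] [ 0.000e+00 -2.000e-02  2.646e+01]
[ 0.45344147 -0.25064889  0.        ] [ 0.51755171 -0.30671026  0.        ]
```

```bash
python3 -m crank '[{"linear":[0.33,0.62,0],"rot":[0,0,0.85],"hand":0.3},{"linear":[0.33,0.62,0],"rot":[0,0,0.85],"hand":0.3},{"linear":[0.33,0.62,0],"rot":[0,0,0.85],"hand":0.3},{"linear":[0.33,0.62,0],"rot":[0,0,0.85],"hand":0.3},{"linear":[0.33,0.62,0],"rot":[0,0,0.85],"hand":0.3},{"linear":[0.33,0.62,0],"rot":[0,0,0.85],"hand":0.3},{"linear":[0.33,0.62,0],"rot":[0,0,0.85],"hand":0.3},{"linear":[0.33,0.62,0],"rot":[0,0,0.85],"hand":0.3},{"linear":[0.33,0.62,0],"rot":[0,0,0.85],"hand":0.3},{"linear":[0.33,0.62,0],"rot":[0,0,0.85],"hand":0.3},{"linear":[0,0,0],"rot":[0,0,0],"hand":0.3}]' | tail -c 600
python3 - <<'E'
from h import *
rel(W(-.1,0,.093-.019),tgt('g'))
E
```

```text
clock: 1.48
tool_pos: [0.4552, -0.239, 0.2207]
orientation: [94.8, 89.5, 160.8]
force: [-0.5, 0.0, -0.2]
opening: 0.0259
t 1.475 pos [ 0.4552 -0.239   0.2207] op 0.0259 F [-0.5  0.  -0.2] j [ -6.   6. -19.  -0. -65. -18.]
units lin [-0.03 -0.19 -2.44] rot alternatives [ 0.15 -0.06 35.7 ] [-0.04 -0.1  -0.3 ]
```

```bash
python3 -m crank '[{"linear":[-0.03,-0.19,-0.4],"rot":[0,-0.1,-0.3],"hand":0.3},{"linear":[0,0,-0.4],"rot":[0,0,0],"hand":0.3},{"linear":[0,0,-0.4],"rot":[0,0,0],"hand":0.3},{"linear":[0,0,-0.3],"rot":[0,0,0],"hand":0.3},{"linear":[0,0,0],"rot":[0,0,0],"hand":0.3}]' | tail -c 600
python3 - <<'E'
from h import *
rel(W(-.1,0,.093-.019),tgt('g'))
for n,(x0,y0,x1,y1) in dict(top=(270,150,380,260),side=(160,150,310,300)).items():
    s=snap(n,n+'1');cv2.imwrite(f'pics/{n}1z.png',cv2.resize(s['image'][y0:y1,x0:x1,::-1],None,fx=4,fy=4,interpolation=2))
E
```

```text
clock: 2.1
tool_pos: [0.4516, -0.2517, 0.1277]
orientation: [41.1, 89.8, 105.4]
force: [-0.3, 0.2, 0.4]
opening: 0.0265
t 2.1 pos [ 0.4516 -0.2517  0.1277] op 0.0265 F [-0.3  0.2  0.4] j [ -8.  11. -27.  -0. -52. -18.]
units lin [ 0.03  0.02 -0.9 ] rot alternatives [-2.000e-02  6.000e-02 -3.597e+01] [-0.04 -0.01  0.03]
```

View pics/side1z.png

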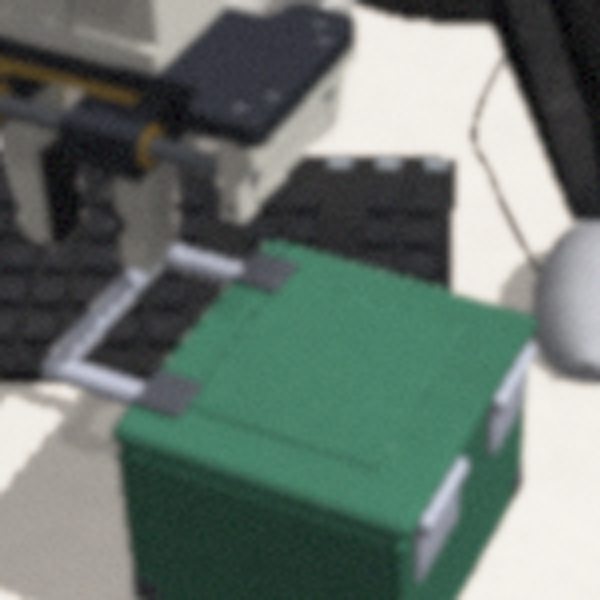

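The side view shows the open fingers straddling the bar from above, with tips near (42,240) and (145,272) in the crop. I'll check that by projection.

```bash
cat >> h.py <<'E'
def proj(s,P):
    T=s['camera_from_world'];p=T[:3,:3]@P+T[:3,3];u=np.array([p[0],-p[1]])/-p[2];u*=1+float(s['k1'])*(u@u);K=s['K'];return np.array([K[0,0]*u[0]+K[0,2],K[1,1]*u[1]+K[1,2]])
E
python3 - <<'E'
from h import *
s=load('side1');o=[160,150];t=np.array([.4516,-.2517,.1277])
for P in (t,t+.013*EX,t-.013*EX,t+.034*EX,t-.034*EX,W(-.1,0,.093)): print(((proj(s,P)-o)*4).round(0))
E
```

```text
[ 97. 244.]
[125. 253.]
[ 69. 236.]
[171. 267.]
[ 25. 222.]
[110. 310.]
```

View pics/top1z.png

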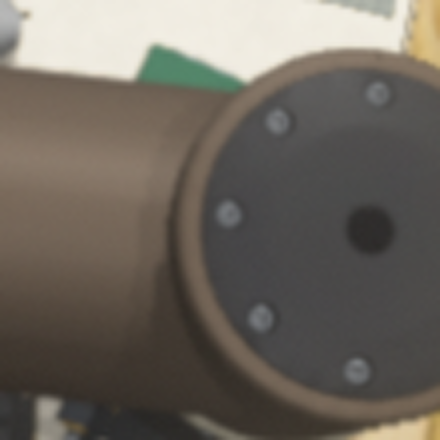

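The projections agree, so I'll descend and close.

```bash
python3 -m crank '[{"linear":[0.03,0.02,-0.25],"rot":[0,0,0],"hand":0.3},{"linear":[0,0,-0.25],"rot":[0,0,0],"hand":0.3},{"linear":[0,0,-0.2],"rot":[0,0,0],"hand":0.3},{"linear":[0,0,-0.15],"rot":[0,0,0],"hand":0.3},{"linear":[0,0,0],"rot":[0,0,0],"hand":0.3}]' | tail -c 600
python3 - <<'E'
from h import *
rel(W(-.1,0,.093-.019),tgt('g'))
E
```

```text
clock: 2.82
tool_pos: [0.4554, -0.2509, 0.0761]
orientation: [-34.8, 89.7, 29.6]
force: [-0.0, -0.4, 0.4]
opening: 0.0261
t 2.825 pos [ 0.4554 -0.2509  0.0761] op 0.0261 F [-0.  -0.4  0.4] j [ -7.  15. -30.  -0. -45. -18.]
units lin [-0.03  0.01 -0.04] rot alternatives [  0.07   0.04 -35.97] [-0.03  0.04  0.03]
```

```bash
python3 -m crank '[{"linear":[0,0,-0.03],"rot":[0,0,0],"hand":0},{"linear":[0,0,0],"rot":[0,0,0],"hand":0},{"linear":[0,0,0],"rot":[0,0,0],"hand":0},{"linear":[0,0,0],"rot":[0,0,0],"hand":0}]' | tail -c 600
python3 - <<'E'
from h import *
o=monitor.get_obs();g=o['tool_pos'];H=W(.06,0,.087)
print('grip in chest frame',(g-C)@EX,(g-C)@EY,g[2]+.019)
# arc steps: from 0 to 1.42 rad in dtheta .06/row
ph0=np.arcsin(6/160.)
p=lambda th:.16*np.array([-np.cos(th+ph0),np.sin(th+ph0)])
for th in np.arange(0,1.44,.06):
    d=p(th+.06)-p(th);v=(d[0]*EX+d[1]*EZ)/.06;print(round(th,2),v.round(3),(p(th)+[.06,.087]).round(4))
E
```

```text
clock: 3.32
tool_pos: [0.4506, -0.249, 0.0739]
orientation: [61.7, 89.6, 125.9]
force: [1.3, -2.1, -4.4]
opening: 0.0092
grip in chest frame -0.1032641236193573 0.0002949705092002311 0.09294968777110381
0.0 [ 0.01  -0.005  0.16 ] [-0.0999  0.093 ]
0.06 [ 0.018 -0.009  0.159] [-0.0992  0.1026]
0.12 [ 0.027 -0.013  0.157] [-0.098   0.1121]
0.18 [ 0.035 -0.017  0.155] [-0.0962  0.1215]
0.24 [ 0.044 -0.021  0.152] [-0.0939  0.1308]
0.3 [ 0.052 -0.025  0.149] [-0.091  0.14 ]
0.36 [ 0.06  -0.029  0.146] [-0.0875  0.1489]
0.42 [ 0.068 -0.032  0.141] [-0.0835  0.1577]
0.48 [ 0.075 -0.036  0.137] [-0.079   0.1662]
0.54 [ 0.082 -0.039  0.131] [-0.0741  0.1744]
0.6 [ 0.089 -0.043  0.126] [-0.0686  0.1822]
0.66 [ 0.096 -0.046  0.119] [-0.0626  0.1898]
0.72 [ 0.102 -0.049  0.113] [-0.0562  0.1969]
0.78 [ 0.108 -0.052  0.106] [-0.0494  0.2037]
0.84 [ 0.114 -0.054  0.098] [-0.0423  0.2101]
0.9 [ 0.119 -0.057  0.091] [-0.0347  0.216 ]
0.96 [ 0.124 -0.059  0.083] [-0.0268  0.2214]
1.02 [ 0.128 -0.061  0.074] [-0.0186  0.2264]
1.08 [ 0.132 -0.063  0.066] [-0.0101  0.2308]
1.14 [ 0.135 -0.064  0.057] [-0.0013  0.2348]
1.2 [ 0.138 -0.066  0.048] [0.0077 0.2382]
1.26 [ 0.14  -0.067  0.039] [0.0168 0.2411]
1.32 [ 0.142 -0.068  0.029] [0.0261 0.2434]
1.38 [ 0.143 -0.068  0.02 ] [0.0356 0.2451]
```

```bash
sed -i 's/^def W(/C=C-.0033*EX\ndef W(/' h.py
python3 -m crank '[{"linear":[0.01,-0.005,0.16],"rot":[0,0,0],"hand":0},{"linear":[0.018,-0.009,0.16],"rot":[0,0,0],"hand":0},{"linear":[0.027,-0.013,0.157],"rot":[0,0,0],"hand":0},{"linear":[0.035,-0.017,0.155],"rot":[0,0,0],"hand":0},{"linear":[0.044,-0.021,0.152],"rot":[0,0,0],"hand":0},{"linear":[0.052,-0.025,0.149],"rot":[0,0,0],"hand":0}]' | tail -c 600
cat >> h.py <<'E'
def arc(n=12,step=.06):
    o=monitor.get_obs();g=o['tool_pos']+[0,0,.019];x,y,z=(g-C)@EX,(g-C)@EY,g[2]
    th=np.arctan2(z-.087,.06-x);r=np.hypot(z-.087,.06-x);ph0=np.arcsin(6/160.)
    print('t',o['clock'],'chest xyz',np.round([x,y,z],4),'theta',round(th-ph0,3),'r',round(r,4),'F',o['force'],'op',round(o['opening'],4))
    p=lambda a:np.array([.06-.16*np.cos(a),.087+.16*np.sin(a)])
    q=np.array([x,z])
    for i in range(n):
        t=p(th+(i+1)*step);d=t-q;q=t;v=(d[0]*EX+d[1]*EZ)/.06;print(round(th-ph0+(i+1)*step,2),v.round(3).tolist())
    Rc=R.from_euler('xyz',o['orientation'],degrees=True).as_matrix();print('tool x axis',Rc[:,0].round(3))
E
python3 - <<'E'
from h import *
arc()
E
```

```text
clock: 4.08
tool_pos: [0.4623, -0.2545, 0.1328]
orientation: [61.9, 89.6, 126.1]
force: [1.9, -0.8, -7.6]
opening: 0.0089
t 4.075 chest xyz [-0.087   0.0003  0.1518] theta 0.378 r 0.1607 F [ 1.90609949 -0.79704454 -7.55525289] op 0.0089
0.44 [0.071, -0.034, 0.14]
0.5 [0.07, -0.033, 0.14]
0.56 [0.077, -0.037, 0.135]
0.62 [0.085, -0.04, 0.13]
0.68 [0.091, -0.044, 0.124]
0.74 [0.098, -0.047, 0.118]
0.8 [0.104, -0.05, 0.111]
0.86 [0.11, -0.052, 0.104]
0.92 [0.115, -0.055, 0.096]
0.98 [0.12, -0.057, 0.088]
1.04 [0.125, -0.06, 0.08]
1.1 [0.129, -0.062, 0.072]
tool x axis [-0.005  0.006 -1.   ]
```

Lifting well, with 7.6 N and the radius correct.

```bash
python3 -m crank '[{"linear":[0.071,-0.034,0.14],"rot":[0,0,0],"hand":0},{"linear":[0.071,-0.034,0.14],"rot":[0,0,0],"hand":0},{"linear":[0.077,-0.037,0.135],"rot":[0,0,0],"hand":0},{"linear":[0.085,-0.04,0.13],"rot":[0,0,0],"hand":0},{"linear":[0.091,-0.044,0.124],"rot":[0,0,0],"hand":0},{"linear":[0.098,-0.047,0.118],"rot":[0,0,0],"hand":0},{"linear":[0.104,-0.05,0.111],"rot":[0,0,0],"hand":0},{"linear":[0.11,-0.052,0.104],"rot":[0,0,0],"hand":0}]' | tail -c 600
python3 - <<'E'
from h import *
arc(11)
E
```

```text
clock: 5.08
tool_pos: [0.5044, -0.2746, 0.1965]
orientation: [74.1, 89.2, 138.3]
force: [-3.2, 3.5, -3.0]
opening: 0.009
t 5.075 chest xyz [-0.0404  0.0004  0.2155] theta 0.87 r 0.163 F [-3.17100551  3.51821946 -3.02710642] op 0.009
0.93 [0.144, -0.069, 0.055]
0.99 [0.121, -0.058, 0.087]
1.05 [0.126, -0.06, 0.079]
1.11 [0.13, -0.062, 0.07]
1.17 [0.133, -0.064, 0.061]
1.23 [0.136, -0.065, 0.052]
1.29 [0.139, -0.066, 0.043]
1.35 [0.141, -0.067, 0.034]
1.41 [0.143, -0.068, 0.024]
1.47 [0.144, -0.069, 0.015]
1.53 [0.144, -0.069, 0.005]
tool x axis [-0.011  0.009 -1.   ]
```

```bash
python3 -m crank '[{"linear":[0.135,-0.064,0.07],"rot":[0,0,0],"hand":0},{"linear":[0.121,-0.058,0.087],"rot":[0,0,0],"hand":0},{"linear":[0.126,-0.06,0.076],"rot":[0,0,0],"hand":0},{"linear":[0.13,-0.062,0.066],"rot":[0,0,0],"hand":0},{"linear":[0.133,-0.064,0.056],"rot":[0,0,0],"hand":0}]' | tail -c 600
python3 - <<'E'
from h import *
arc(8)
E
```

```text
clock: 5.7
tool_pos: [0.5443, -0.2935, 0.2231]
orientation: [75.9, 89.1, 140.2]
force: [-2.3, 4.2, -1.2]
opening: 0.0088
t 5.7 chest xyz [0.0038 0.0004 0.2421] theta 1.185 r 0.165 F [-2.34306556  4.16797869 -1.21494059] op 0.0088
1.25 [0.163, -0.078, -0.028]
1.31 [0.14, -0.067, 0.041]
1.37 [0.142, -0.068, 0.031]
1.43 [0.143, -0.068, 0.022]
1.49 [0.144, -0.069, 0.012]
1.55 [0.144, -0.069, 0.003]
1.61 [0.144, -0.069, -0.007]
1.67 [0.144, -0.069, -0.016]
tool x axis [-0.011  0.01  -1.   ]
```

```bash
python3 -m crank '[{"linear":[0.15,-0.072,0.01],"rot":[0,0,0],"hand":0},{"linear":[0.14,-0.067,0.03],"rot":[0,0,0],"hand":0}]' | tail -c 600
python3 - <<'E'
from h import *
arc(4)
s=snap('side','side2');cv2.imwrite('pics/side2z.png',cv2.resize(s['image'][100:320,130:340,::-1],None,fx=2.7,fy=2.7,interpolation=2))
E
```

```text
clock: 5.95
tool_pos: [0.564, -0.3031, 0.2294]
orientation: [73.4, 89.4, 137.7]
force: [-1.0, 2.0, -4.1]
opening: 0.009
t 5.95 chest xyz [0.0256 0.0003 0.2484] theta 1.324 r 0.1651 F [-0.9860304   2.00010425 -4.11928838] op 0.009
1.38 [0.158, -0.075, -0.054]
1.44 [0.143, -0.068, 0.019]
1.5 [0.144, -0.069, 0.01]
1.56 [0.144, -0.069, -0.0]
tool x axis [-0.008  0.007 -1.   ]
```

View pics/side2z.png

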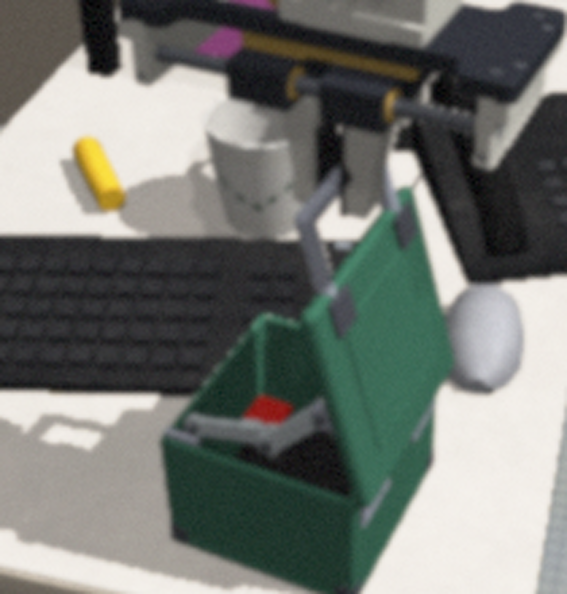

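The lid is up at about 75 degrees. The stay, (190,425)-(325,410) in the crop, is nearly straight with the red pad at (268,408). I'll push slowly to the stop.

```bash
python3 -m crank '[{"linear":[0.14,-0.067,0.01],"rot":[0,0,0],"hand":0},{"linear":[0.1,-0.048,0.01],"rot":[0,0,0],"hand":0},{"linear":[0.08,-0.038,0.0],"rot":[0,0,0],"hand":0}]' | tail -c 600
python3 - <<'E'
from h import *
arc(1)
s=snap('side','side3');cv2.imwrite('pics/side3z.png',cv2.resize(s['image'][100:320,130:340,::-1],None,fx=2.7,fy=2.7,interpolation=2))
E
```

```text
clock: 6.38
tool_pos: [0.5805, -0.3112, 0.2324]
orientation: [83.7, 89.0, 148.1]
force: [-18.7, 18.0, 14.1]
opening: 0.009
t 6.375 chest xyz [0.0441 0.     0.2514] theta 1.437 r 0.1652 F [-18.70894582  18.01467854  14.08553824] op 0.009
1.5 [0.152, -0.072, -0.076]
tool x axis [-0.016  0.01  -1.   ]
```

View pics/side3z.png

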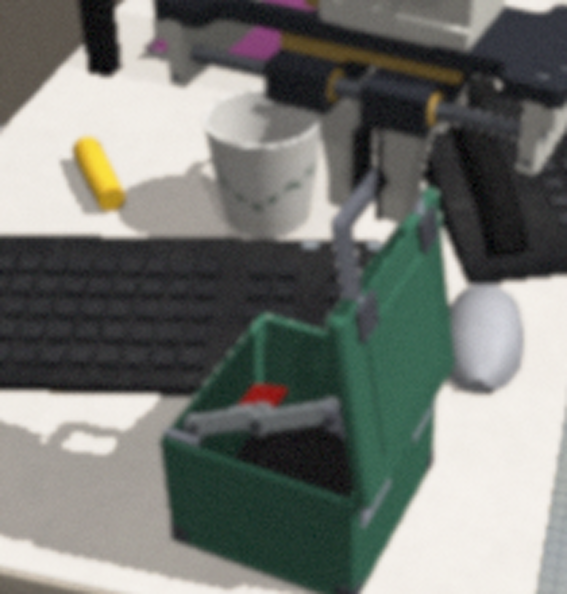

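It is at the stop, with force up to 26 N. I'll hold a moment, ease back and check that the knee has gone over.

```bash
python3 -m crank '[{"linear":[0,0,0],"rot":[0,0,0],"hand":0},{"linear":[0,0,0],"rot":[0,0,0],"hand":0},{"linear":[-0.06,0.03,0],"rot":[0,0,0],"hand":0},{"linear":[-0.03,0.014,0],"rot":[0,0,0],"hand":0}]' | tail -c 600
python3 - <<'E'
from h import *
arc(1)
s=snap('side','side4');cv2.imwrite('pics/side4z.png',cv2.resize(s['image'][200:320,180:320,::-1],None,fx=5,fy=5,interpolation=2))
E
```

```text
clock: 6.92
tool_pos: [0.5732, -0.3077, 0.2316]
orientation: [85.7, 88.7, 150.1]
force: [5.0, -2.4, -5.7]
opening: 0.0089
t 6.925 chest xyz [0.036  0.     0.2506] theta 1.388 r 0.1653 F [ 4.95557656 -2.41743348 -5.72693442] op 0.0089
1.45 [0.155, -0.074, -0.07]
tool x axis [-0.02   0.012 -1.   ]
```

View pics/side4z.png

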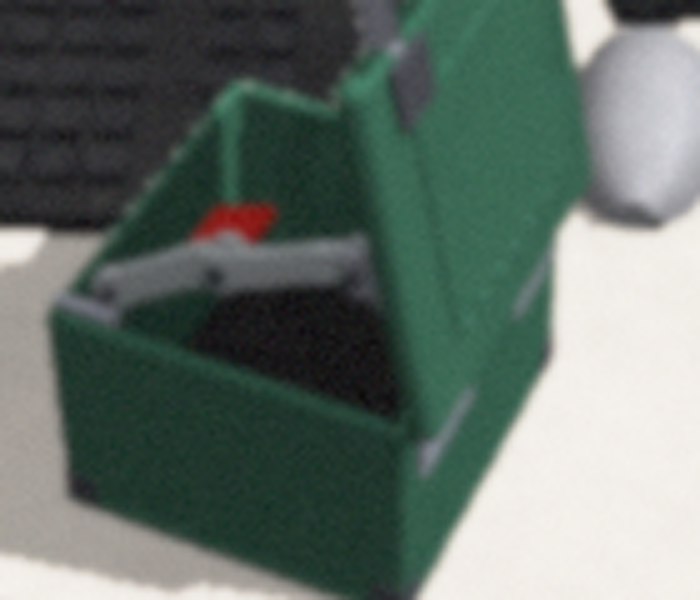

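```bash
python3 - <<'E'
from h import *
for n in ('side3','side4'):
    s=load(n)
    hsv=cv2.cvtColor(s['image'],cv2.COLOR_RGB2HSV);m=cv2.inRange(hsv,(0,130,90),(8,255,255))|cv2.inRange(hsv,(172,130,90),(180,255,255))
    m[:, :200]=0;m[:230]=0;m[262:]=0;m[:,245:]=0
    v,u=np.nonzero(m);print(n,len(u),u.mean(),v.mean(),u.min(),u.max(),v.min(),v.max(),proj(s,W(-.018,-.023,.1)))
    print(((bydepth(s,np.c_[u,v])-C)@np.c_[EX,EY,EZ]).mean(0).round(4))
s=load('side4')
# predicted pad outline in locked state (tipped 20deg to robot)
t=np.radians(20);ax=np.array([np.cos(t),0,np.sin(t)])
for a,b in ((-1,-1),(-1,1),(1,1),(1,-1)):
    q=np.array([-.018,-.023,.1])+a*.011*ax+b*.014*np.array([0,1,0]);print(((proj(s,W(*q))-[180,200])*5).round())
E
```

```text
side3 88 227.6818181818182 245.5568181818182 219 235 242 249 [223.33500818 246.95901643]
[-0.0157 -0.0137  0.096 ]
side4 74 227.17567567567568 243.6081081081081 219 234 241 247 [223.33500818 246.95901643]
[-0.0193 -0.0086  0.0944]
[165. 263.]
[209. 206.]
[268. 207.]
[224. 265.]
```

The pad rose from side3 to side4, and its visible edge now matches the predicted locked pose within about 1 px, so it has locked. Releasing upward.

```bash
python3 -m crank '[{"linear":[0,0,0],"rot":[0,0,0],"hand":0.32},{"linear":[0,0,0],"rot":[0,0,0],"hand":0.32},{"linear":[0,0,0],"rot":[0,0,0],"hand":0.32},{"linear":[0,0,0.2],"rot":[0,0,0],"hand":0.32},{"linear":[0,0,0.5],"rot":[0,0,0],"hand":0.32},{"linear":[0,0,0.8],"rot":[0,0,0],"hand":0.32},{"linear":[0,0,0],"rot":[0,0,0],"hand":0.32},{"linear":[0,0,0],"rot":[0,0,0],"hand":0.32}]' | tail -c 600
python3 - <<'E'
from h import *
rel(W(-.018,-.023,.115),tgt('p',15))
for n in('side','top'):
    s=snap(n,n+'5')
s=load('side5');cv2.imwrite('pics/side5z.png',cv2.resize(s['image'][100:320,130:340,::-1],None,fx=2.7,fy=2.7,interpolation=2))
E
```

```text
clock: 7.98
tool_pos: [0.5734, -0.3093, 0.3297]
orientation: [89.6, 89.0, 153.9]
force: [-0.3, 0.9, -0.2]
opening: 0.0279
t 7.975 pos [ 0.5734 -0.3093  0.3297] op 0.0279 F [-0.3  0.9 -0.2] j [-11.  17.   8.  -0. -83. -14.]
units lin [-0.98  0.07 -3.58] rot alternatives [  0.89  -3.21 -17.88] [-3.07 -1.32 17.95]
```

View pics/side5z.png

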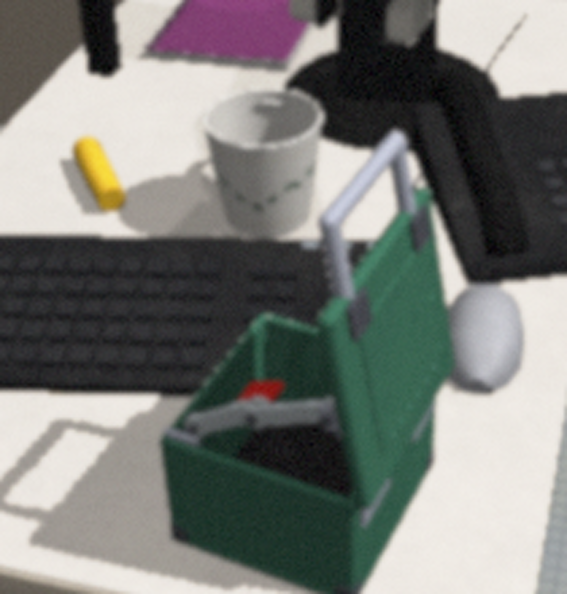

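View pics/top5.png

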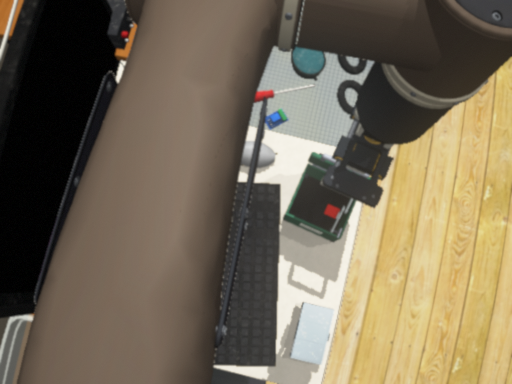

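The lid stands open by itself on the stay. In the top view the red pad is at about (331,212), clear of the arm.

```bash
python3 - <<'E'
from h import *
s=load('top5');hsv=cv2.cvtColor(s['image'],cv2.COLOR_RGB2HSV);m=cv2.inRange(hsv,(0,130,80),(8,255,255))|cv2.inRange(hsv,(172,130,80),(180,255,255))
for c in cv2.findContours(m,0,2)[0]:
    if cv2.contourArea(c)>20:
        M=cv2.moments(c);u=np.array([M['m10'],M['m01']])/M['m00'];P=onplane(s,u,.1)[0];print(u.round(1),cv2.contourArea(c),cv2.minAreaRect(c),P.round(4),((P-C)@np.c_[EX,EY,EZ]).round(4), 'depth',bydepth(s,u)[0].round(4))
print('expected',W(-.018,-.023,.1))
from scipy.spatial.transform import Rotation as R
o=monitor.get_obs();print(R.from_euler('xyz',o['orientation'],degrees=True).as_matrix().round(2))
E
```

```text
[331.2 210.6] 133.5 ((331.20001220703125, 210.60000610351562), (13.416406631469727, 11.62755298614502), 26.56505012512207) [ 0.519  -0.3035  0.1   ] [-0.0148 -0.0195  0.1   ] depth [ 0.5188 -0.3033  0.1015]
[262.8  94.8] 109.5 ((263.41888427734375, 95.01351165771484), (8.38434886932373, 18.248287200927734), 80.53767395019531) [ 0.7717 -0.1696  0.1   ] [0.1556 0.2102 0.1   ] depth [ 0.8027 -0.1716  0.0263]
[124.5  33.7] 34.5 ((124.5, 34.0), (6.0, 7.0), 90.0) [0.9313 0.1413 0.1   ] [0.1659 0.5595 0.1   ] depth [0.818  0.0821 0.2906]
expected [ 0.51457318 -0.30528958  0.1       ]
[[-0.02 -0.9   0.43]
 [ 0.01  0.43  0.9 ]
 [-1.    0.02 -0.  ]]
```

```bash
python3 -m crank '[{"linear":[-0.2,0.09,0],"rot":[0,0,-1],"hand":0},{"linear":[-0.2,0.09,0],"rot":[0,0,-1],"hand":0},{"linear":[-0.2,0.09,0],"rot":[0,0,-1],"hand":0},{"linear":[-0.2,0.09,0],"rot":[0,0,-1],"hand":0},{"linear":[-0.2,0.09,0],"rot":[0,0,-1],"hand":0},{"linear":[-0.2,0.09,0],"rot":[0,0,-1],"hand":0},{"linear":[-0.2,0.08,0],"rot":[0,0,-1],"hand":0},{"linear":[-0.2,0.08,0],"rot":[0,0,-1],"hand":0},{"linear":[-0.1,0.0,0],"rot":[0,0,-1],"hand":0},{"linear":[-0.1,-0.05,0],"rot":[0,0,-1],"hand":0},{"linear":[0,-0.05,0],"rot":[0,0,-1],"hand":0},{"linear":[0,-0.05,0],"rot":[0,0,-1],"hand":0},{"linear":[0,-0.05,0],"rot":[0,0,-1],"hand":0},{"linear":[0,-0.05,0],"rot":[0,0,-1],"hand":0},{"linear":[0,0,0],"rot":[0,0,-1],"hand":0},{"linear":[0,0,0],"rot":[0,0,-1],"hand":0},{"linear":[0,0,0],"rot":[0,0,-1],"hand":0},{"linear":[0,0,0],"rot":[0,0,-0.9],"hand":0}]' | tail -c 600
python3 - <<'E'
from h import *
rel(W(-.07,-.023,.18),tgt('p',17))
E
```

```text
clock: 10.32
tool_pos: [0.4553, -0.2799, 0.3157]
orientation: [124.7, 87.9, 96.5]
force: [0.8, -0.9, 1.0]
opening: 0.0001
t 10.325 pos [ 0.4553 -0.2799  0.3157] op 0.0001 F [ 0.8 -0.9  1. ] j [ -12.    5.   -7.   -2.  -78. -106.]
units lin [ 0.21 -0.05 -2.26] rot alternatives [-1.94 -3.09  0.48] [  4.59  -1.74 -35.08]
```

```bash
python3 -m crank '[{"linear":[0.03,-0.01,-0.38],"rot":[-0.32,-0.52,0.08],"hand":0},{"linear":[0.03,-0.01,-0.38],"rot":[-0.32,-0.52,0.08],"hand":0},{"linear":[0.03,-0.01,-0.38],"rot":[-0.32,-0.52,0.08],"hand":0},{"linear":[0.03,-0.01,-0.38],"rot":[-0.32,-0.52,0.08],"hand":0},{"linear":[0.03,-0.01,-0.38],"rot":[-0.32,-0.52,0.08],"hand":0},{"linear":[0.03,-0.01,-0.36],"rot":[-0.32,-0.52,0.08],"hand":0},{"linear":[0,0,0],"rot":[0,0,0],"hand":0}]' | tail -c 600
python3 - <<'E'
from h import *
P=np.array([.517,-.3045,0])
tx=tgt('p',17)[:,0]
rel(P+[0,0,.1]-.03*tx,tgt('p',17))
s=snap('side','side6');cv2.imwrite('pics/side6z.png',cv2.resize(s['image'][100:320,130:340,::-1],None,fx=2.7,fy=2.7,interpolation=2))
E
```

```text
clock: 11.2
tool_pos: [0.4628, -0.283, 0.1718]
orientation: [0.1, 72.8, -25.4]
force: [0.4, -0.5, 0.4]
opening: 0.0003
t 11.2 pos [ 0.4628 -0.283   0.1718] op 0.0003 F [ 0.4 -0.5  0.4] j [  -7.    1.  -38.    9.  -35. -115.]
units lin [ 0.77 -0.3  -0.72] rot alternatives [ 0.01  0.03 -0.01] [-9.55  4.54 34.4 ]
```

View pics/side6z.png

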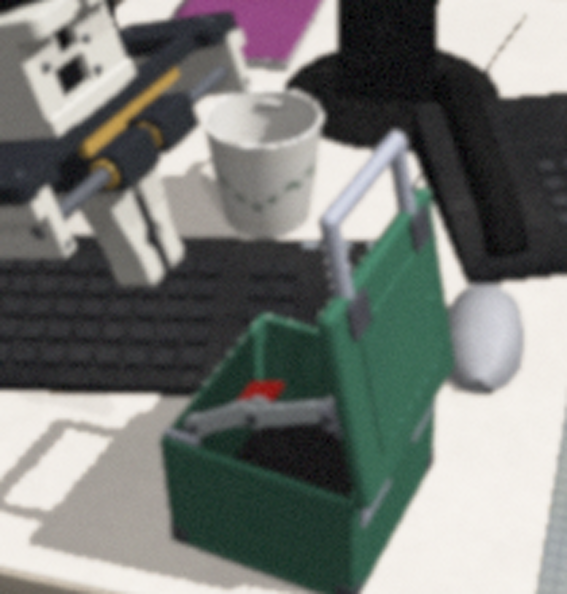

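The tool is leaned and clear of lid and mug, with tips at (150,280) in the crop. Moving to 30 mm off the pad.

```bash
python3 -m crank '[{"linear":[0.26,-0.1,-0.24],"rot":[0,0,0],"hand":0},{"linear":[0.26,-0.1,-0.24],"rot":[0,0,0],"hand":0},{"linear":[0.25,-0.1,-0.24],"rot":[0,0,0],"hand":0},{"linear":[0,0,0],"rot":[0,0,0],"hand":0}]' | tail -c 600
python3 - <<'E'
from h import *
P=np.array([.517,-.3045,0])
tx=tgt('p',17)[:,0];print('tx units/mm',tx/60)
rel(P+[0,0,.1],tgt('p',17))
s=snap('side','side7');cv2.imwrite('pics/side7z.png',cv2.resize(s['image'][180:320,180:320,::-1],None,fx=4.2,fy=4.2,interpolation=2))
print((proj(s,monitor.get_obs()['tool_pos'])-[180,180])*4.2)
E
```

```text
clock: 11.75
tool_pos: [0.5173, -0.3037, 0.1353]
orientation: [0.2, 72.4, -25.2]
force: [-0.2, -0.5, -0.4]
opening: 0.0004
tx units/mm [ 0.00439817 -0.00209782 -0.01593841]
t 11.75 pos [ 0.5173 -0.3037  0.1353] op 0.0004 F [-0.2 -0.5 -0.4] j [  -9.    9.  -35.   10.  -30. -115.]
units lin [-0.   -0.01 -0.59] rot alternatives [ 0.04  0.11 -0.02] [-9.66  4.58 34.36]
[184.67686828 202.05781819]
```

View pics/side7z.png

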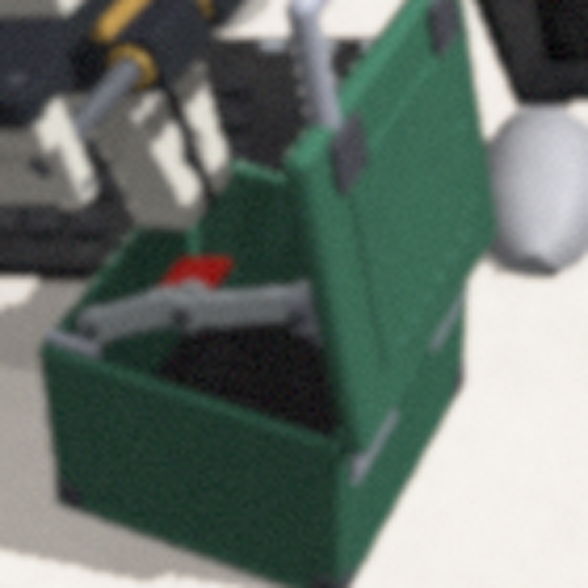

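The tip is about 35 mm straight above the pad and aligned. Lowering most of the way, then pressing slowly.

```bash
python3 -m crank '[{"linear":[0,0,-0.18],"rot":[0,0,0],"hand":0},{"linear":[0,0,-0.15],"rot":[0,0,0],"hand":0},{"linear":[0,0,-0.06],"rot":[0,0,0],"hand":0},{"linear":[0,0,-0.06],"rot":[0,0,0],"hand":0},{"linear":[0,0,-0.06],"rot":[0,0,0],"hand":0}]' | tail -c 600
python3 - <<'E'
from h import *
s=snap('side','side8');cv2.imwrite('pics/side8z.png',cv2.resize(s['image'][180:320,180:320,::-1],None,fx=4.2,fy=4.2,interpolation=2))
E
```

```text
clock: 12.42
tool_pos: [0.5172, -0.3036, 0.106]
orientation: [0.4, 72.2, -25.0]
force: [0.2, 0.4, 1.1]
opening: 0.0001
```

View pics/side8z.png

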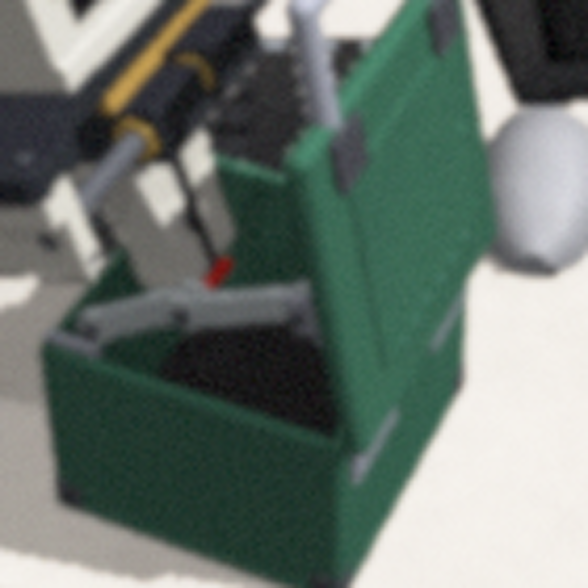

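The fingertips are just over the pad, with red visible at (220,270). Pressing slowly now.

```bash
python3 -m crank '[{"linear":[0,0,-0.07],"rot":[0,0,0],"hand":0},{"linear":[0,0,-0.07],"rot":[0,0,0],"hand":0},{"linear":[0,0,-0.07],"rot":[0,0,0],"hand":0},{"linear":[0,0,-0.07],"rot":[0,0,0],"hand":0}]' | tail -c 600
python3 - <<'E'
from h import *
s=snap('side','side9');cv2.imwrite('pics/side9z.png',cv2.resize(s['image'][180:320,180:320,::-1],None,fx=4.2,fy=4.2,interpolation=2))
E
```

```text
clock: 12.98
tool_pos: [0.5197, -0.3042, 0.0901]
orientation: [0.5, 72.0, -24.9]
force: [-0.1, -2.4, 6.9]
opening: 0.0002
```

View pics/side9z.png

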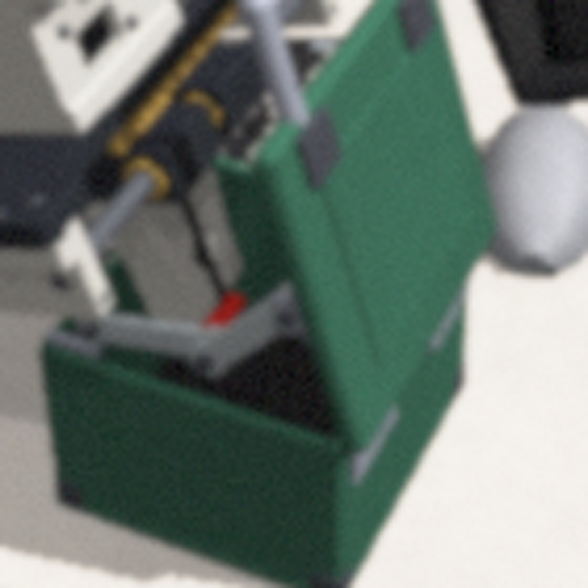

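The knee at (210,362) is clearly broken and the lid is sinking, so I'm drawing back at once.

```bash
python3 -m crank '[{"linear":[-0.28,0.13,0.7],"rot":[0,0,0],"hand":0},{"linear":[-0.5,0.24,0.7],"rot":[0,0,0],"hand":0},{"linear":[-0.7,0.33,0.6],"rot":[0,0,0],"hand":0},{"linear":[-0.7,0.33,0.6],"rot":[0,0,0],"hand":0},{"linear":[-0.6,0.28,0.6],"rot":[0,0,0],"hand":0},{"linear":[0,0,0.6],"rot":[0,0,0],"hand":0},{"linear":[0,0,0],"rot":[0,0,0],"hand":0}]' | tail -c 600
python3 - <<'E'
from h import *
s=snap('side','side10')
E
```

```text
clock: 13.9
tool_pos: [0.3427, -0.2234, 0.3187]
orientation: [0.5, 72.4, -25.0]
force: [0.0, 0.1, -0.5]
opening: 0.0007
```

View pics/side10.png

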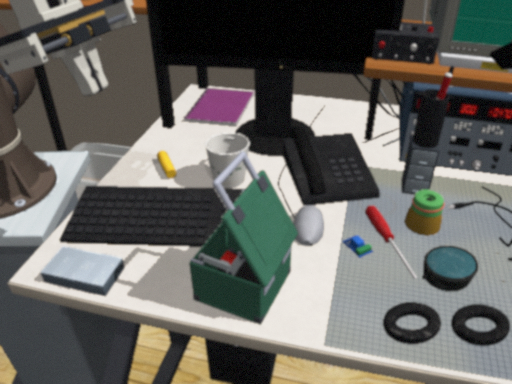

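The tool is well clear and the lid is sinking on its damper. Waiting.

```bash
for i in 1 2; do python3 -m crank '[{"linear":[0,0,0],"rot":[0,0,0],"hand":0},{"linear":[0,0,0],"rot":[0,0,0],"hand":0},{"linear":[0,0,0],"rot":[0,0,0],"hand":0},{"linear":[0,0,0],"rot":[0,0,0],"hand":0},{"linear":[0,0,0],"rot":[0,0,0],"hand":0},{"linear":[0,0,0],"rot":[0,0,0],"hand":0},{"linear":[0,0,0],"rot":[0,0,0],"hand":0},{"linear":[0,0,0],"rot":[0,0,0],"hand":0},{"linear":[0,0,0],"rot":[0,0,0],"hand":0},{"linear":[0,0,0],"rot":[0,0,0],"hand":0},{"linear":[0,0,0],"rot":[0,0,0],"hand":0},{"linear":[0,0,0],"rot":[0,0,0],"hand":0},{"linear":[0,0,0],"rot":[0,0,0],"hand":0},{"linear":[0,0,0],"rot":[0,0,0],"hand":0},{"linear":[0,0,0],"rot":[0,0,0],"hand":0},{"linear":[0,0,0],"rot":[0,0,0],"hand":0},{"linear":[0,0,0],"rot":[0,0,0],"hand":0},{"linear":[0,0,0],"rot":[0,0,0],"hand":0},{"linear":[0,0,0],"rot":[0,0,0],"hand":0},{"linear":[0,0,0],"rot":[0,0,0],"hand":0}]' | tail -c 200; done
python3 - <<'E'
from h import *
s=snap('side','side11');a=load('side0')['image'][190:325,160:310].astype(int);b=s['image'][190:325,160:310].astype(int)
print('diff chest',np.abs(a-b).mean(),(np.abs(a-b).max(2)>40).sum())
a=load('side0')['image'][120:190,195:255].astype(int);b=s['image'][120:190,195:255].astype(int);print('mug',np.abs(a-b).mean(),(np.abs(a-b).max(2)>40).sum())
E
```

```text
clock: 16.45
tool_pos: [0.3406, -0.2234, 0.3124]
orientation: [-0.2, 73.0, -25.7]
force: [-0.3, -0.7, 0.7]
opening: 0.0008
clock: 18.95
tool_pos: [0.3406, -0.2234, 0.3124]
orientation: [-0.2, 73.0, -25.7]
force: [-0.8, -0.1, 0.1]
opening: 0.0005
diff chest 2.0303539094650205 0
mug 1.7428571428571429 0
```

View pics/side11.png

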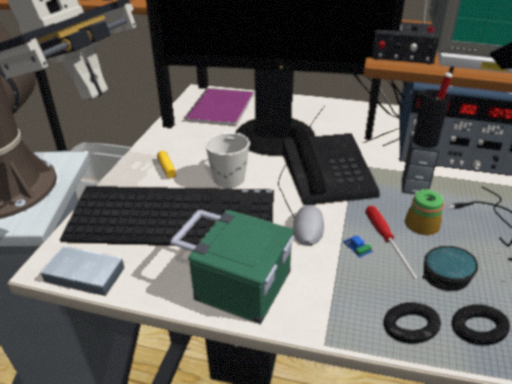

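The lid is shut again. The chest, handle and mug regions match the first picture, with no pixel differing by more than 40 grey levels. Handing in.

```bash
python3 -c "
from plant import ticket;print(ticket.close_job())"
```

```text
the job is handed in; nothing more can be done
None
```

I tried out the stay and handed the job in at about 19 s of the 54 s allowed. I lifted the lid to its stop and let go, and it stayed open on the locked stay for several seconds. Then I pressed the red pad about 10 mm down (6.9 N read at the end of the press), drew back at once and let the lid sink shut on its damper.

**Last checks:** the chest, handle and mug regions look the same as in the first picture, so the lid is shut and the mug did not move. The tool is well clear and reads under 1 N.

**What disagreed:**
- The gripped handle lay about 3 mm nearer the robot than the cameras had put it, so I corrected for that.
- The handle's distance from the hinge read up to 5 mm too long near the top, so the bar probably slid a little in the grip.
- Pushing against the stop peaked at about 30 N, within the limits.
- The 6.9 N on the pad is over the 5 N given for it, though the stay broke cleanly.

I had no direct readings of the lid or knee joints. I judged both angles, and that the lid was not slammed, from the pictures and forces.

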